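# Mesh a glaze beaker on the push-to-run blender and hold it running

### The job

Blend the green test glaze: pick up the sealed beaker with the green collar, turn it until the three lugs of its collar line up with the three slots in the blender's well, and, holding it, slide it down home. Then press it down against the sprung run switch and keep it pressed: finish while still gripping the beaker and holding it down, well past half of the switch's short travel, so that the blender stays running. Leave the orange beaker and everything else on the bench where it stands.

Things in the scene. Friction and masses are not known exactly. Their poses are not given: they have to be found in the camera images.
- green_beaker: Beaker to use: sealed upturned white cup screwed into a green collar, upright, 0.22 to 0.42 kg, 116 mm tall. Origin: centre of its underside, z up. Collar 68 mm diameter, z 0 to 18 mm, hollow below, lower edge chamfered to 63 mm. Cup 63 mm diameter at z 22 mm narrowing to 56 mm at z 58 mm and above. Three lugs on the collar: at the x axis and +-120 degrees from it.
- green_grip (a point): Point on the green beaker's axis, 92 mm above its underside, amid the plain 56 mm cylinder of the cup (z 58 to 116 mm) where it is gripped from above; axes as the beaker's. A thin green rib (1 mm proud, 5 mm wide) up the cup and a green tick on its closed top stand above each lug.
- green_lug (a point): Tip of the green beaker's lug on its x axis: 42 mm from the beaker's axis, at the lug's underside, 2 mm above the beaker's underside. Each of the three spline lugs is 13 mm wide, 14 mm high, stands 8 mm out of the collar and has a round nose below (6.5 mm radius).
- blender: Blender base, fixed: black round motor housing 126 mm in diameter at the foot and 108 mm at the top, 118 mm tall. Origin at the centre of its underside, z up. Its red rocker switch (not needed) faces its -x side.
- well (a point): Centre of the mouth of the well in the blender's top, level with its flat rim, 118 mm above the table; axes as the blender's. Bore 72 mm diameter, 27 mm deep. With lugs out of line the beaker's underside stops 2 mm below this point; meshed, it slides on to 16 mm below, where the lugs meet the plungers. A 22 mm drive dog in the middle, 11 mm below the mouth, goes into the hollow collar.
- slot (a point): Mouth of the slot on the well's x axis, 40 mm from the well's centre, level with the rim. Three equal slots run down the bore's wall, here and +-120 degrees from it; each is 17.4 mm wide, reaches 44.5 mm from the centre, has a white tick on the rim outside it and a red plunger 14 mm down. Any lug fits any slot.
- switch (a joint): Run switch: the three red plungers, moving together. 0 m up, 0.008 m fully down, a dead stop (beaker's underside then 24 mm below well). Its spring pushes up with 6 N when up (more than the beaker's weight) and 14 N fully down. The blender runs beyond 0.005 m; when let go the spring lifts the beaker and it stops.
- orange_beaker: Bystander: the same beaker with an orange collar, standing upright on the bench. Origin at the centre of its underside.
- stain_jar: Bystander: blue jar with a black cap, 54 mm diameter, 65 mm tall. Origin at the centre of its underside.
- oxide_jar: Bystander: ochre jar with a white cap, 60 mm diameter, 85 mm tall. Origin at the centre of its underside.
- mug: Bystander: pale green mug, 80 mm diameter, 88 mm tall, handle at +y. Origin at the centre of its underside.
- bowl: Bystander: pinkish bisque bowl, 116 mm diameter, 48 mm tall. Origin at the centre of its underside.
- glaze_brush: Bystander: brush lying flat along its x axis, 190 mm long.
- trimming_tool: Bystander: trimming tool with a wooden handle and a steel loop, lying flat along its x axis, 180 mm long and 11 mm thick.
Things that resemble listed ones, but are neither listed nor needed, are in the scene too. What is shaped like the green_beaker but blue or pink is not meant.

How it is judged:
By the outcome, as a careful person would: the job done as asked, in the order asked, and still so for the second after the job is handed in, while the arm keeps its last pose, push and grip.
It also fails if it takes over 45 s, if anything falls off the work surface, if the arm or the gripper's body presses on something with over 40 N, if the wrist force passes 120 N, or if a joint passes its speed limit or range.

### The arm

A 6-joint arm with a two-finger parallel gripper is mounted at the origin on the work surface. World frame = base frame: x ahead of the robot, y to its left, z up, the work surface at z = 0. Lengths are in mm, angles in rad, forces in N, time in s.
With the tool pointing down it reaches from about 250 to 775 mm from the base axis. Payload 4 kg.
Tool frame: the origin (TCP) lies on the centre line of the jaws, within the pads' length; the fingertips stand tip_reach ahead of it and the grasp point (between the pads) lies 8 mm behind it (tip_reach is the distance from the TCP to the fingertips, in mm); z points along the fingers, y is the line along which they close (so a half turn about z gives the same grasp; the last joint's range is limited). The gripper opens to 94 mm and grips with 3 to 60 N. Pads are 16 mm wide; open, the fingers measure 119 mm over their backs; the gripper's body (75 mm by 177 mm) begins 78 mm behind the grasp point.
Start: joints at [-1.449, 0.087, 1.371, -0, 1.684, -0.103], TCP at [122.597, -536.18, 216.506] pointing down, gripper open.
Joint ranges: [-3.1, 3.1], [-0.76, 2.03], [0.27, 2.55], [-1.08, 4.22], [0.17, 2.65], [-2.57, 2.57]. Speed limits (rad/s): [2.79, 2.79, 3.14, 3.14, 3.14, 3.14].

### API

Orientations are given as a unit quaternion [x, y, z, w].
In Python, from plant import * gives the robot as it stands. The module is installed in compiled form; this text tells all that it offers.
- The arm moves only by the tool carry_out, never from a script. Its argument "rows" is a list of rows, each a list of 7 numbers: the shift along the tool's x, y, z in m, then the turn, a rotation vector about the tool's x, y, z in degrees, then the closure, from 0 (fully open) to 1 (shut). A call has 1 to 5 rows; each row shifts and turns the commanded pose from where the row before left it, along the tool's axes as they then stand; what a row does not reach is not made up. A row lasts 1/8 s, in which the tool goes at most 62.5 mm and 10.7 degrees, less where a joint would pass 70% of its speed; a pose out of reach is approached as far as the arm can. A call with a gripper value outside its range is refused whole. The fingers move at their own pace and stop on an object; "force" is the grip in N (left out, the last holds). Time passes only in rows, so rows that do not move let the fingers close. It gives the time, the measured TCP pose, the force, the opening and the grip force at its end, in the units of the state.
- get_state(): the state, without advancing time (a new reading comes with each control period).
- read_camera(name): name is "scene" or "top" or "wrist"; returns a dict with "image" (420x560x3 uint8, red, green, blue), "z_map" (420x560 float32, mm along the optical axis (not along the pixel's ray), 0 where there is no reading), "intrinsics" (3x3 intrinsics, pixels), "extrinsics" (4x4, takes a point from world to camera coordinates). Camera axes: x right, y down, z forward; pixel columns grow to the right and rows downward; lengths in mm; the calibration is good to about 2 mm. The wrist camera is an equidistant fisheye: a pixel r from the principal point sees the ray r / f radians off the axis. A picture is of the moment at which its call begins.
- finish_job(): hands the job in; it is judged then, once.
The state is a dict: "t": time; "joint_pos": joint angles; "dq": joint speeds; "joint_torque": joint torques, N m; "tool_pos": TCP position; "eef_rot": TCP orientation; "force": force on the tool from outside, world axes, zero at the start; "moment": the same for the moment, N m; "grip_width": opening from 0.0 (shut) to 1.0 (fully open); "finger_force": force on a finger pad.
Only numpy, scipy, OpenCV 4.12 (cv2) and the standard library are available. Lean on these libraries where they do the work, as an engineer would, in place of code of your own. Each camera call takes 0.05 s, during which the arm holds its last target. There are 200 camera calls.

## Working session

There is one attempt and no reset: what is moved stays moved. The work goes in short steps, Python scripts to look and compute and a tool call to move; the robot and the scene stay as the last step left them, time stands still between calls to the robot, and variables do not carry over. Pictures are saved under pics/ and viewed, at most 10 in all, crops included, and the job is handed in when it is done.

Besides the shell and the picture viewer there is one more tool, called after ">>>" as a command line: name --pt "numbers of a row" for each row, then --argument value for the rest. carry_out: Moves the arm, as the interface text tells. Its arguments: {"type":"object","properties":{"rows":{"type":"array"},"force":{"type":"number"}},"required":["rows"]}

```bash
mkdir -p pics; python3 - <<'E'
from plant import *
import cv2,numpy as np
s=get_state();print(s)
for n in("top","scene"):
    c=read_camera(n);cv2.imwrite(f"pics/{n}.png",c["image"][:,:,::-1]);np.savez(f"{n}.npz",**c)
    print(n,c["intrinsics"].tolist(),c["extrinsics"].round(3).tolist())
E
```

```text
{'t': 0.0, 'joint_pos': array([-1.44909407e+00,  8.79557099e-02,  1.37226328e+00, -2.17885477e-05,
        1.68357043e+00, -1.03109504e-01]), 'dq': array([ 2.02182622e-04, -2.90676933e-04,  3.52687257e-04, -3.61548446e-04,
       -1.71186952e-04, -9.35471338e-05]), 'joint_torque': array([-1.39872256e-03, -3.40186143e+01, -3.02427685e+01,  7.17724487e-02,
        3.32691742e-02, -1.85771105e-04]), 'tool_pos': array([ 122.52695729, -535.64196903,  215.29917299]), 'eef_rot': array([ 9.93688645e-01,  1.12168044e-01, -2.10367879e-05, -1.09823630e-03]), 'force': array([ 0.25844081, -0.07115563, -0.12546701]), 'moment': array([-0.02507949, -0.04004612,  0.01152888]), 'finger_force': 0.0, 'grip_width': 0.9981168204810397}
top [[534.2177209085686, 0.0, 280.9278483703897], [0.0, 534.2177209085686, 210.66797006128016], [0.0, 0.0, 1.0]] [[-0.023, -1.0, 0.004, -17.138], [-0.976, 0.022, -0.217, 564.406], [0.217, -0.009, -0.976, 1355.242], [0.0, 0.0, 0.0, 1.0]]
scene [[452.61376306396636, 0.0, 277.79948531024354], [0.0, 452.61376306396636, 215.71693273838608], [0.0, 0.0, 1.0]] [[0.778, 0.629, 0.001, -409.432], [0.47, -0.58, -0.666, -207.362], [-0.418, 0.518, -0.746, 1290.3], [0.0, 0.0, 0.0, 1.0]]
```

View pics/top.png

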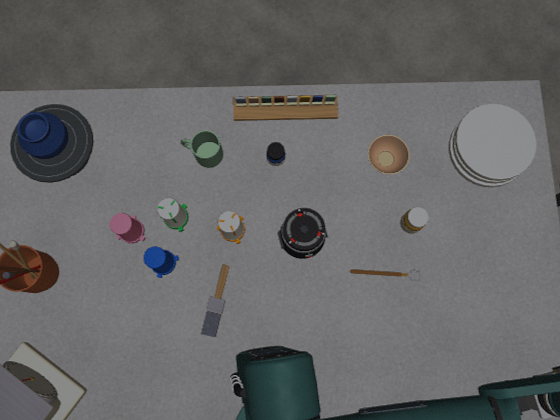

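View pics/scene.png

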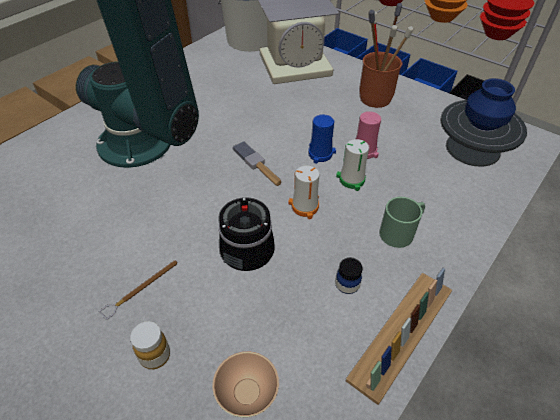

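The top view shows the green beaker at about (172,212) with pink (125,227), blue (158,260) and orange (231,226) beside it, and the blender at (303,232). The scene view agrees with this. Next I'll measure the points.

```bash
cat > h.py <<'E'
import numpy as np,cv2
def cloud(c,fish=False):
    K=c["intrinsics"];T=c["extrinsics"];z=c["z_map"].astype(float)
    v,u=np.mgrid[:z.shape[0],:z.shape[1]]
    x=(u-K[0,2])/K[0,0];y=(v-K[1,2])/K[1,1]
    if fish:
        r=np.hypot(x,y)+1e-9;k=np.tan(np.minimum(r,1.5))/r;x=x*k;y=y*k
    P=np.stack([x*z,y*z,z],-1)
    W=(P-T[:3,3])@T[:3,:3]
    W[z<=0]=np.nan
    return W
def circ(p):
    e=cv2.minEnclosingCircle(p[:,:2].astype(np.float32));return np.round(e[0],1),round(e[1],1)
E
python3 - <<'E'
from h import *
for n in("top","scene"):
    c=dict(np.load(n+".npz"));W=cloud(c);im=c["image"].astype(int);hsv=cv2.cvtColor(c["image"],cv2.COLOR_RGB2HSV)
    print(n,"table z",np.nanmedian(W[...,2]))
    boxes={"top":dict(green=(150,190,190,235),orange=(212,205,250,248),blue=(140,240,182,282),pink=(105,205,150,248),blender=(275,200,335,265)),
    "scene":dict(green=(335,130,372,192),orange=(286,160,325,220),blue=(305,110,338,165),pink=(356,108,384,160),blender=(210,190,282,270))}[n]
    for k,(a,b,d,e) in boxes.items():
        w=W[b:e,a:d].reshape(-1,3);h=hsv[b:e,a:d].reshape(-1,3)
        zt=np.nanpercentile(w[:,2],99) 
        m=np.abs(w[:,2]-(118 if k=="blender" else 116))<5
        print(k,"zmax",zt.round(1),m.sum(),circ(w[m]),np.median(w[m],0).round(1))
        if k=="green":
            g=(h[:,0]>40)&(h[:,0]<85)&(h[:,1]>110)
            ctr=circ(w[m])[0]
            for nm,mm in(("top ticks",g&m),("lugs",g&(w[:,2]<25)&(np.hypot(*(w[:,:2]-ctr).T)>36))):
                q=w[mm]-[*ctr,0];print(nm,np.c_[np.degrees(np.arctan2(q[:,1],q[:,0])).round(),np.hypot(q[:,0],q[:,1]).round()].tolist())
        if k=="blender":
            ctr=circ(w[m])[0];q=w-[*ctr,0];r=np.hypot(q[:,0],q[:,1])
            for nm,mm in(("white",(h[:,2]>140)&(h[:,1]<80)&(w[:,2]>105)&(r<56)),("red",(h[:,1]>130)&(h[:,2]>90)&((h[:,0]<10)|(h[:,0]>170)))):
                print(nm,np.c_[np.degrees(np.arctan2(q[:,1],q[:,0])).round(),r.round(),w[:,2].round()][mm].tolist()[:40])
E
```

```text
top table z -0.09071799438226225
green zmax 120.6 348 (array([564.9, 260.1]), 28.4) [564.8 260.3 116. ]
top ticks [[-37.0, 23.0], [-41.0, 25.0], [-33.0, 20.0], [-35.0, 16.0], [-40.0, 18.0], [-43.0, 14.0], [83.0, 23.0], [81.0, 21.0], [79.0, 19.0], [75.0, 14.0], [88.0, 16.0], [88.0, 13.0], [-158.0, 15.0], [-150.0, 15.0], [-157.0, 20.0], [-154.0, 24.0]]
lugs [[-32.0, 41.0], [-35.0, 42.0], [-30.0, 37.0], [-34.0, 38.0], [-39.0, 40.0], [-42.0, 41.0], [-43.0, 37.0], [-44.0, 39.0], [-47.0, 41.0], [-46.0, 38.0], [-44.0, 40.0], [-44.0, 36.0], [-152.0, 38.0], [-148.0, 39.0], [-165.0, 37.0], [-161.0, 37.0], [-156.0, 40.0], [-154.0, 39.0], [-150.0, 41.0], [-162.0, 41.0], [-159.0, 40.0], [-156.0, 41.0], [-153.0, 40.0], [-164.0, 42.0]]
orange zmax 120.3 354 (array([527.2, 105.3]), 28.6) [527.9 105.3 115.8]
blue zmax 120.7 362 (array([441.7, 290.8]), 28.7) [440.7 291.1 115.9]
pink zmax 120.3 347 (array([506.8, 352.1]), 62.1) [529.  378.1 116. ]
blender zmax 122.1 669 (array([505.2, -84.9]), 54.1) [505.9 -85.9 118.1]
white [[-106.0, 51.0, 121.0]]
red [[12.0, 44.0, 102.0], [9.0, 42.0, 108.0], [5.0, 42
[... 2051 characters left out ...]
 52.0, 119.0], [13.0, 51.0, 119.0], [15.0, 52.0, 117.0], [-109.0, 48.0, 119.0], [-110.0, 45.0, 117.0], [-106.0, 49.0, 119.0], [-103.0, 48.0, 121.0]]
red [[128.0, 45.0, 104.0], [125.0, 43.0, 106.0], [137.0, 43.0, 103.0], [134.0, 41.0, 105.0], [131.0, 41.0, 104.0], [128.0, 43.0, 103.0], [124.0, 40.0, 107.0], [123.0, 45.0, 101.0], [137.0, 37.0, 106.0], [134.0, 40.0, 103.0], [131.0, 39.0, 103.0], [128.0, 38.0, 105.0], [124.0, 37.0, 106.0], [124.0, 48.0, 95.0], [138.0, 38.0, 102.0], [134.0, 35.0, 105.0], [131.0, 37.0, 103.0], [127.0, 36.0, 104.0], [124.0, 38.0, 102.0], [131.0, 37.0, 100.0], [128.0, 38.0, 99.0], [125.0, 39.0, 97.0], [135.0, 38.0, 96.0], [-133.0, 34.0, 92.0], [-112.0, 36.0, 103.0]]
```

```bash
cat >> h.py <<'E'
from scipy.spatial.transform import Rotation as R
def down(yaw): # tool x heading yaw deg, z down
    a=np.radians(yaw)/2;return R.from_quat([np.cos(a),np.sin(a),0,0])
def plan(s,p,yaw,n):
    """n rows from measured pose s to p (mm), yaw(deg); prints rows"""
    p0=np.array(s["tool_pos"]);r0=R.from_quat(s["eef_rot"]);r1=down(yaw)
    rv=(r0.inv()*r1).as_rotvec(); 
    print("err tool",((r0.inv()).apply(p-p0)).round(1),np.degrees(rv).round(2))
    for i in range(n):
        q=r0*R.from_rotvec(rv*i/n)
        print((q.inv().apply(np.array(p)-p0)/n/1000).round(4).tolist(),np.degrees(rv/n).round(2).tolist())
E
python3 - <<'E'
from plant import *
from h import *
plan(get_state(),[505,-85,300],82,10)
E
```

```text
err tool [ 473.3 -354.3  -83.8] [ -0.09  -0.08 -69.12]
[0.0473, -0.0354, -0.0084] [-0.01, -0.01, -6.91]
[0.0513, -0.0295, -0.0084] [-0.01, -0.01, -6.91]
[0.0544, -0.0231, -0.0084] [-0.01, -0.01, -6.91]
[0.0568, -0.0164, -0.0084] [-0.01, -0.01, -6.91]
[0.0584, -0.0094, -0.0084] [-0.01, -0.01, -6.91]
[0.0591, -0.0023, -0.0084] [-0.01, -0.01, -6.91]
[0.0589, 0.0048, -0.0084] [-0.01, -0.01, -6.91]
[0.0579, 0.0119, -0.0084] [-0.01, -0.01, -6.91]
[0.0561, 0.0187, -0.0084] [-0.01, -0.01, -6.91]
[0.0534, 0.0254, -0.0085] [-0.01, -0.01, -6.91]
```

>>> carry_out --pt "0.047 -0.035 -0.0085 0 0 -6.9 0" --pt "0.051 -0.0295 -0.0085 0 0 -6.9 0" --pt "0.0545 -0.023 -0.0085 0 0 -6.9 0" --pt "0.057 -0.0165 -0.0085 0 0 -6.9 0" --pt "0.0585 -0.0095 -0.0085 0 0 -6.9 0" --force 30

```text
t: 0.72
tool_pos: [314.4, -309.3, 258.8]
eef_rot: [0.915, 0.403, 0.0, -0.0]
force: [0.5, -1.3, 0.9]
grip_width: 0.999
finger_force: 0.0
```

>>> carry_out --pt "0.059 -0.0025 -0.0085 0 0 -6.9 0" --pt "0.059 0.005 -0.0085 0 0 -6.9 0" --pt "0.058 0.012 -0.0085 0 0 -6.9 0" --pt "0.056 0.019 -0.0085 0 0 -6.9 0" --pt "0.0535 0.0255 -0.0085 0 0 -6.9 0"

```text
t: 1.35
tool_pos: [506.6, -84.3, 301.3]
eef_rot: [0.754, 0.657, -0.0, -0.0]
force: [0.2, -1.3, 0.8]
grip_width: 1.002
finger_force: 0.0
```

>>> carry_out --pt "0 0 0 0 0 0 0" --pt "0 0 0 0 0 0 0"

```text
t: 1.6
tool_pos: [505.4, -86.2, 300.8]
eef_rot: [0.756, 0.655, -0.001, -0.0]
force: [-0.5, 0.1, -0.5]
grip_width: 1.0
finger_force: 0.0
```

```bash
python3 - <<'E'
from plant import *
from h import *
s=get_state();print(s["t"],s["tool_pos"],s["force"])
c=read_camera("wrist");np.savez("w1.npz",**c);cv2.imwrite("pics/w1.png",c["image"][:,:,::-1]);print(c["intrinsics"].tolist(),c["extrinsics"].round(3).tolist())
plan(s,[505,-85,300],82,1)
E
```

```text
1.6 [505.36196228 -86.20389264 300.77719921] [-0.49440865  0.11583074 -0.46938898]
[[325.19226210127806, 0.0, 281.8298544198147], [0.0, 325.19226210127806, 215.98660727834618], [0.0, 0.0, 1.0]] [[0.99, -0.141, -0.001, -512.678], [-0.136, -0.955, 0.263, -62.876], [-0.038, -0.26, -0.965, 469.337], [0.0, 0.0, 0.0, 1.0]]
err tool [ 1.1 -0.5  0.8] [-0.09  0.03 -0.14]
[0.0011, -0.0005, 0.0008] [-0.09, 0.03, -0.14]
```

View pics/w1.png

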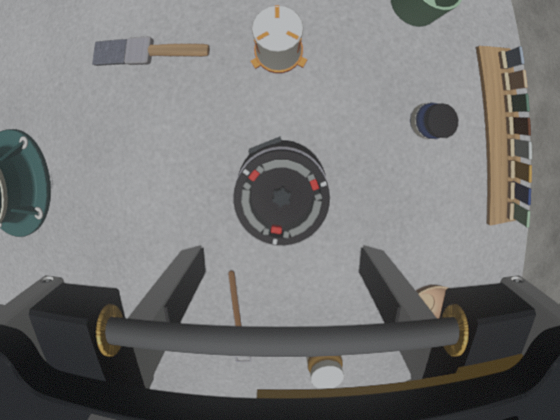

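The wrist view shows the well centred at about (281,197), with white ticks near (324,184), (247,172) and (275,241).

```bash
cat >> h.py <<'E'
from scipy.optimize import least_squares
def ring(c,fish,guess,zr=118):
    W=cloud(c,fish);hsv=cv2.cvtColor(c["image"],cv2.COLOR_RGB2HSV);w=W.reshape(-1,3);h=hsv.reshape(-1,3)
    q=w-[*guess,0];near=np.hypot(q[:,0],q[:,1])<62
    m=near&(np.abs(w[:,2]-zr)<4);print("rim",m.sum(),circ(w[m]),np.median(w[m,2]))
    return w,h,near
E
python3 - <<'E'
from h import *
c=dict(np.load("w1.npz"));w,h,near=ring(c,True,(505,-85))
W=w.reshape(420,560,3);K=c["intrinsics"];T=c["extrinsics"]
# inner/outer edges of rim: robust circle fits by polar profile of rim mask
ctr=np.array([505,-85.])
m=near&(np.abs(w[:,2]-118)<4);q=w[m,:2]
for it in range(5):
    d=q-ctr;r=np.hypot(*d.T);a=np.degrees(np.arctan2(d[:,1],d[:,0]))
    E=[];I=[]
    for b in range(-180,180,10):
        k=(a>=b)&(a<b+10)
        if k.sum()>5:E.append(d[k][r[k].argmax()])
    E=np.array(E);f=least_squares(lambda p:np.hypot(*(E-p[:2]).T)-p[2],[0,0,54],loss="soft_l1").x;ctr=ctr+f[:2]
print("outer fit",ctr.round(1),f[2])
for nm,mm in(("white",near&(h[:,2]>140)&(h[:,1]<60)&(w[:,2]>110)),("red",near&(h[:,1]>140)&(h[:,2]>110)&((h[:,0]<10)|(h[:,0]>170))&(w[:,2]>85))):
    d=w[mm]-[*ctr,0];a=np.degrees(np.arctan2(d[:,1],d[:,0]));
    for s in(12,132,-108):
        k=np.abs((a-s+180)%360-180)<25;k&=(np.hypot(d[:,0],d[:,1])<56)
        x=d[k].mean(0);print(nm,s,k.sum(),x.round(1),"ang",np.degrees(np.arctan2(x[1],x[0])).round(1),"r",np.hypot(*x[:2]).round(1))
E
```

```text
rim 3643 (array([504.6, -85.7]), 54.2) 118.0972279364398
outer fit [505.  -85.6] 53.75182627707822
white 12 16 [ 47.9  10.9 118.5] ang 12.8 r 49.2
white 132 34 [-32.2  31.6 118.5] ang 135.5 r 45.1
white -108 25 [-15.9 -44.9 118.2] ang -109.5 r 47.6
red 12 60 [ 39.2   8.5 104.2] ang 12.2 r 40.1
red 132 54 [-27.6  28.9 104. ] ang 133.7 r 39.9
red -108 65 [-11.8 -38.7 103.9] ang -107.0 r 40.4
```

```bash
python3 - <<'E'
from plant import *
from h import *
plan(get_state(),[565,245,210],82,6)
E
```

```text
err tool [337.   12.   90.7] [-0.07  0.03 -0.21]
[0.0562, 0.002, 0.0151] [-0.01, 0.0, -0.04]
[0.0562, 0.002, 0.0151] [-0.01, 0.0, -0.04]
[0.0562, 0.0021, 0.0151] [-0.01, 0.0, -0.04]
[0.0562, 0.0021, 0.0151] [-0.01, 0.0, -0.04]
[0.0562, 0.0021, 0.0151] [-0.01, 0.0, -0.04]
[0.0562, 0.0022, 0.0151] [-0.01, 0.0, -0.04]
```

>>> carry_out --pt "0.056 0.002 0.015 0 0 0 0" --pt "0.056 0.002 0.015 0 0 0 0" --pt "0.056 0.002 0.015 0 0 0 0" --pt "0.056 0.002 0.015 0 0 0 0" --pt "0.056 0.002 0.015 0 0 0 0"

```text
t: 2.28
tool_pos: [555.4, 189.2, 226.1]
eef_rot: [0.757, 0.654, -0.0, 0.0]
force: [0.8, -0.4, 0.5]
grip_width: 1.003
finger_force: 0.0
```

>>> carry_out --pt "0.056 0.002 0.015 0 0 0 0" --pt "0 0 0 0 0 0 0" --pt "0 0 0 0 0 0 0"

```text
t: 2.65
tool_pos: [565.3, 242.9, 211.5]
eef_rot: [0.756, 0.654, -0.0, 0.0]
force: [-0.0, -0.0, -0.2]
grip_width: 1.0
finger_force: 0.0
```

```bash
python3 - <<'E'
from plant import *
from h import *
s=get_state();c=read_camera("wrist");np.savez("w2.npz",**c)
W=cloud(c,True);w=W.reshape(-1,3);h=cv2.cvtColor(c["image"],cv2.COLOR_RGB2HSV).reshape(-1,3)
d=w-[565,260,0];m=(np.hypot(d[:,0],d[:,1])<33)&(np.abs(w[:,2]-116)<3)
ctr=circ(w[m])[0];print(m.sum(),circ(w[m]),np.median(w[m],0))
g=(h[:,0]>40)&(h[:,0]<85)&(h[:,1]>110)
d=w-[*ctr,0];r=np.hypot(d[:,0],d[:,1]);a=np.degrees(np.arctan2(d[:,1],d[:,0]))
for n,k in(("tick",m&g&(r<28)),("lug",g&(w[:,2]<25)&(r>37)&(r<44))):
    for t in(82,-38,-158):
        kk=k&(np.abs((a-t+180)%360-180)<30);x=d[kk].mean(0) if kk.any() else [0,0,0]
        print(n,t,kk.sum(),np.round(x,1),np.degrees(np.arctan2(x[1],x[0])).round(1))
plan(s,[*ctr,84],82,1)
E
```

```text
3268 (array([564.9, 259. ]), 28.4) [565.49706424 260.30817417 115.91451185]
tick 82 5 [  3.5  21.6 116.6] 80.7
tick -38 2 [ 15.4 -11.3 115.5] -36.4
tick -158 3 [-19.5  -7.3 116.4] -159.3
lug 82 9 [ 6.9 39.  15.7] 79.9
lug -38 0 [0 0 0] 0.0
lug -158 0 [0 0 0] 0.0
err tool [ 16.   -2.7 127.5] [-0.    0.07 -0.25]
[0.016, -0.0027, 0.1275] [-0.0, 0.07, -0.25]
```

```bash
python3 - <<'E'
from h import *
c=dict(np.load("w2.npz"));W=cloud(c,True);w=W.reshape(-1,3);I=c["image"].reshape(-1,3).astype(int)
d=w-[565,260,0];m=(np.hypot(d[:,0],d[:,1])<33)&(np.abs(w[:,2]-116)<2)
q=w[m,:2];ctr=np.array([565.,260])
for i in range(5):
    d=q-ctr;r=np.hypot(*d.T);a=np.degrees(np.arctan2(d[:,1],d[:,0]))
    E=np.array([d[k][r[k].argsort()[-2]] for b in range(-180,180,10) for k in[np.where((a>=b)&(a<b+10))[0]] if len(k)>5])
    f=least_squares(lambda p:np.hypot(*(E-p[:2]).T)-p[2],[0,0,28],loss="soft_l1").x;ctr=ctr+f[:2]
print(ctr.round(1),f[2])
g=(I[:,1]-I[:,0]>25)&(I[:,1]-I[:,2]>10)
d=w-[*ctr,0];r=np.hypot(d[:,0],d[:,1]);a=np.degrees(np.arctan2(d[:,1],d[:,0]))
for n,k in(("tick",m&g&(r>8)&(r<27)),("lug",g&(w[:,2]<25)&(r>37)&(r<44))):
    for t in(82,-38,-158):
        kk=k&(np.abs((a-t+180)%360-180)<30);x=d[kk].mean(0) if kk.any() else [0,0,0]
        print(n,t,kk.sum(),np.round(x,1),np.degrees(np.arctan2(x[1],x[0])).round(1))
cv2.imwrite("pics/w2.png",c["image"][:,:,::-1])
E
```

```text
[565.3 259.4] 26.88359099705586
tick 82 100 [  2.8  18.  116.7] 81.2
tick -38 95 [ 14.5 -11.8 116.4] -39.3
tick -158 99 [-17.1  -7.3 116.4] -157.0
lug 82 57 [ 5.9 38.9 12.3] 81.4
lug -38 11 [ 34.9 -21.4  14.8] -31.5
lug -158 0 [0 0 0] 0.0
```

View pics/w2.png

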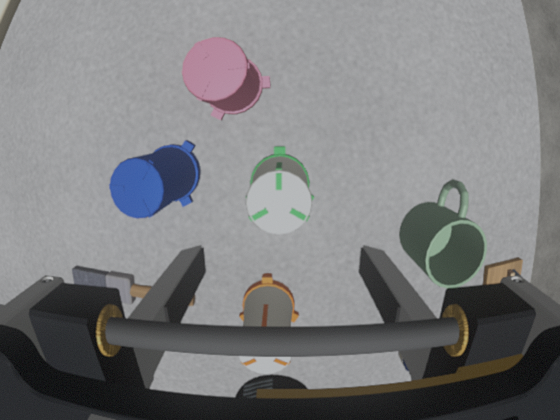

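The green beaker is centred at about (279,203) with its ticks clear, and both fingers straddle clear space. Next: centre over it, descend and grip.

>>> carry_out --pt "0.0168 -0.0025 0.02 0 0 -0.2 0" --pt "0 0 0.03 0 0 0 0" --pt "0 0 0.03 0 0 0 0" --pt "0 0 0.027 0 0 0 0" --pt "0 0 0.02 0 0 0 0"

```text
t: 3.32
tool_pos: [564.1, 261.4, 82.1]
eef_rot: [0.755, 0.656, -0.001, -0.0]
force: [-0.6, -0.3, 1.0]
grip_width: 0.999
finger_force: 0.0
```

>>> carry_out --pt "0 0 0 0 0 0 0" --pt "0 0 0 0 0 0 1" --pt "0 0 0 0 0 0 1" --pt "0 0 0 0 0 0 1" --pt "0 0 0 0 0 0 1" --force 30

```text
t: 3.95
tool_pos: [565.3, 262.0, 85.0]
eef_rot: [0.754, 0.657, 0.0, 0.0]
force: [-0.3, 1.2, -0.4]
grip_width: 0.611
finger_force: 0.0
```

>>> carry_out --pt "0 0 0 0 0 0 1" --pt "0 0 0 0 0 0 1" --pt "0 0 0 0 0 0 1" --pt "0 0 0 0 0 0 1"

```text
t: 4.45
tool_pos: [565.3, 262.0, 84.9]
eef_rot: [0.754, 0.657, 0.0, 0.0]
force: [0.2, -0.7, 3.1]
grip_width: 0.59
finger_force: 30.0
```

>>> carry_out --pt "0 0 -0.015 0 0 0 1" --pt "0 0 -0.035 0 0 0 1" --pt "0 0 -0.04 0 0 0 1" --pt "0 0 -0.04 0 0 0 1" --pt "0 0 -0.035 0 0 0 1"

```text
t: 5.08
tool_pos: [564.7, 261.8, 250.6]
eef_rot: [0.754, 0.657, -0.0, -0.0]
force: [1.3, 0.1, -3.0]
grip_width: 0.591
finger_force: 30.0
```

>>> carry_out --pt "0 0 -0.01 0 0 0 1" --pt "0 0 0 0 0 0 1"

```text
t: 5.32
tool_pos: [564.9, 261.8, 259.0]
eef_rot: [0.754, 0.657, -0.0, -0.0]
force: [0.7, 0.2, -3.2]
grip_width: 0.597
finger_force: 30.0
```

```bash
cat >> h.py <<'E'
def beaker(c,zt,guess,t0):
    """fit top disc and ticks of gripped beaker at top height zt"""
    w=cloud(c).reshape(-1,3);I=c["image"].reshape(-1,3).astype(int)
    g=(I[:,1]-I[:,0]>25)&(I[:,1]-I[:,2]>10)
    d=w-[*guess,0];r=np.hypot(d[:,0],d[:,1])
    print("greens r<48:",(g&(r<48)).sum())
    for n,k in(("tick",g&(r>5)&(r<30)&(np.abs(w[:,2]-zt)<4)),("lug",g&(r>36)&(r<46)&(w[:,2]<zt-95))):
        a=np.degrees(np.arctan2(d[:,1],d[:,0]))
        for t in(0,120,240):
            kk=k&(np.abs((a-t0-t+180)%360-180)<35)
            if kk.any():
                x=w[kk].mean(0);print(n,t0+t,kk.sum(),x.round(1),"ang",a[kk].mean().round(1),r[kk].mean().round(1))
E
python3 - <<'E'
from plant import *
from h import *
s=get_state();p=s["tool_pos"];print(s["t"],p,s["force"],s["grip_width"])
for n in("top","scene"):
    c=read_camera(n);print(n);cv2.imwrite(f"pics/{n}3.png",c["image"][:,:,::-1]);beaker(c,p[2]-84+116,p[:2],82)
plan(s,[505,-85.7,260],132.5,8)
E
```

```text
5.325 [564.94293916 261.8476628  258.96574425] [ 0.67096753  0.20705264 -3.21881187] 0.5971291225041991
top
greens r<48: 77
lug 322 18 [594.7 235.7 189.2] ang -41.3 39.8
scene
greens r<48: 284
tick 82 12 [566.3 278.2 289.5] ang 85.1 16.5
tick 202 13 [546.9 253.3 289.9] ang -153.9 20.3
tick 322 12 [579.7 246.8 290.2] ang -45.6 21.2
lug 202 28 [531.3 241.2 187.1] ang -148.3 39.8
lug 322 46 [591.1 232.3 185.8] ang -48.9 40.1
err tool [-352.5  -11.5   -0.9] [-4.000e-02  1.000e-02 -5.042e+01]
[-0.0441, -0.0014, -0.0001] [-0.0, 0.0, -6.3]
[-0.0436, -0.0063, -0.0001] [-0.0, 0.0, -6.3]
[-0.0427, -0.011, -0.0001] [-0.0, 0.0, -6.3]
[-0.0412, -0.0156, -0.0001] [-0.0, 0.0, -6.3]
[-0.0393, -0.0201, -0.0001] [-0.0, 0.0, -6.3]
[-0.0368, -0.0243, -0.0001] [-0.0, 0.0, -6.3]
[-0.0339, -0.0281, -0.0001] [-0.0, 0.0, -6.3]
[-0.0306, -0.0317, -0.0001] [-0.0, 0.0, -6.3]
```

View pics/scene3.png

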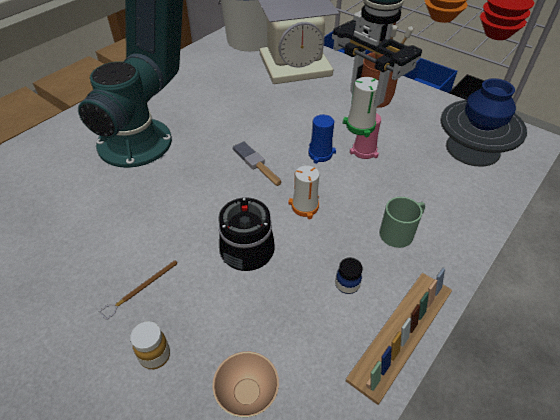

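>>> carry_out --pt "-0.044 -0.0015 0 0 0 -6.4 1" --pt "-0.0435 -0.0065 0 0 0 -6.4 1" --pt "-0.0425 -0.011 0 0 0 -6.4 1" --pt "-0.041 -0.0155 0 0 0 -6.4 1" --pt "-0.039 -0.02 0 0 0 -6.4 1"

```text
t: 6.05
tool_pos: [526.8, 44.1, 257.0]
eef_rot: [0.542, 0.84, -0.001, -0.002]
force: [0.4, -0.6, -2.7]
grip_width: 0.593
finger_force: 30.0
```

>>> carry_out --pt "-0.037 -0.0245 0 0 0 -6.4 1" --pt "-0.034 -0.028 0 0 0 -6.4 1" --pt "-0.0305 -0.0315 0 0 0 -6.4 1" --pt "0 0 0 0 0 0 1" --pt "0 0 0 0 0 0 1"

```text
t: 6.68
tool_pos: [506.5, -84.6, 257.9]
eef_rot: [0.397, 0.918, 0.0, -0.002]
force: [-0.5, 0.5, -4.1]
grip_width: 0.592
finger_force: 30.0
```

```bash
python3 - <<'E'
from plant import *
from h import *
s=get_state();p=s["tool_pos"];print(s["t"],p,s["force"],s["moment"],s["grip_width"])
for n in("top","scene"):
    c=read_camera(n);print(n);beaker(c,p[2]-85+116,p[:2]+[1.5,-1.6],132.8)
plan(s,[503.5,-84.1,216],133.4,1)
E
```

```text
6.675 [506.52904194 -84.61213325 257.92784128] [-0.45025352  0.48373377 -4.11577759] [-0.03331296 -0.13233291  0.02588765] 0.5918205683765754
top
greens r<48: 105
tick 132.8 8 [492.5 -68.1 289.1] ang 130.5 23.8
lug 132.8 12 [482.4 -57.2 188.3] ang 131.5 39.0
scene
greens r<48: 411
tick 132.8 16 [496.3 -72.9 290.6] ang 131.1 17.8
tick 252.8 20 [ 503.4 -104.8  289.9] ang -103.7 19.2
tick 372.8 20 [528.  -81.3 289.7] ang 13.8 20.7
lug 132.8 3 [494.5 -50.5 106.3] ang 110.4 38.6
lug 252.8 32 [ 499.  -124.5  186.7] ang -103.2 39.6
lug 372.8 39 [547.6 -78.6 186.9] ang 10.9 40.5
err tool [ 2.3 -1.8 41.9] [-0.05 -0.17 -0.17]
[0.0023, -0.0018, 0.0419] [-0.05, -0.17, -0.17]
```

>>> carry_out --pt "0.0023 -0.0018 0.015 0 0 0 1" --pt "0 0 0.02 0 0 0 1" --pt "0 0 0.012 0 0 0 1" --pt "0 0 0 0 0 0 1" --pt "0 0 0 0 0 0 1"

```text
t: 7.4
tool_pos: [504.5, -84.6, 213.0]
eef_rot: [0.396, 0.918, 0.0, 0.001]
force: [-0.5, -0.9, -2.6]
grip_width: 0.59
finger_force: 30.0
```

```bash
python3 - <<'E'
from plant import *
from h import *
s=get_state();p=s["tool_pos"];print(s["t"],p,s["force"],s["moment"],s["grip_width"])
plan(s,[503.5,-84.1,201],133.2,1)
c=read_camera("scene");cv2.imwrite("pics/s4.png",cv2.resize(c["image"][120:280,180:330,::-1],None,fx=4,fy=3.7,interpolation=cv2.INTER_CUBIC))
E
```

```text
7.4 [504.47657423 -84.5775559  213.0166662 ] [-0.47314878 -0.87735577 -2.55225859] [-0.03440323 -0.10341087  0.01572824] 0.5899574045796716
err tool [ 1.  -0.4 12. ] [0.03 0.05 0.1 ]
[0.001, -0.0004, 0.012] [0.03, 0.05, 0.1]
```

View pics/s4.png

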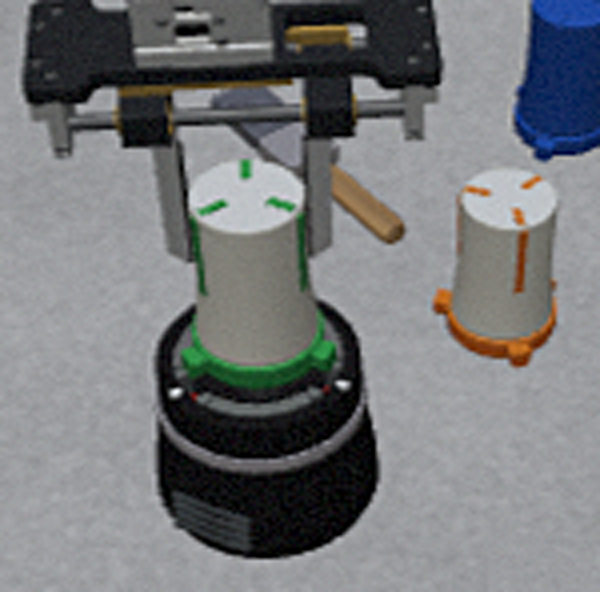

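The beaker is just above the well. Its lugs at (190,360) and (323,355) stand over the white ticks at (175,392) and (343,385), so the alignment looks right. I'll lower it gently.

>>> carry_out --pt "0.001 -0.0004 0.004 0 0 0 1" --pt "0 0 0.005 0 0 0 1" --pt "0 0 0.004 0 0 0 1" --pt "0 0 0 0 0 0 1" --pt "0 0 0 0 0 0 1"

```text
t: 8.07
tool_pos: [503.2, -84.3, 199.5]
eef_rot: [0.397, 0.918, -0.0, 0.0]
force: [0.1, 0.8, -3.0]
grip_width: 0.588
finger_force: 30.0
```

>>> carry_out --pt "0 0 0.003 0 0 0 1" --pt "0 0 0.003 0 0 0 1" --pt "0 0 0 0 0 0 1" --pt "0 0 0 0 0 0 1"

```text
t: 8.57
tool_pos: [503.2, -84.2, 193.5]
eef_rot: [0.396, 0.918, -0.0, 0.0]
force: [0.6, -0.1, -3.0]
grip_width: 0.588
finger_force: 30.0
```

>>> carry_out --pt "0 0 0.003 0 0 0 1" --pt "0 0 0.0035 0 0 0 1" --pt "0 0 0 0 0 0 1" --pt "0 0 0 0 0 0 1" --force 50

```text
t: 9.07
tool_pos: [503.2, -84.3, 187.0]
eef_rot: [0.397, 0.918, -0.0, 0.0]
force: [0.6, -0.1, -2.5]
grip_width: 0.591
finger_force: 50.0
```

>>> carry_out --pt "0 0 0.002 0 0 0 1" --pt "0 0 0.002 0 0 0 1" --pt "0 0 0.001 0 0 0 1" --pt "0 0 0 0 0 0 1" --pt "0 0 0 0 0 0 1"

```text
t: 9.7
tool_pos: [503.4, -84.4, 183.4]
eef_rot: [0.397, 0.918, -0.0, 0.001]
force: [-1.3, 1.1, 5.7]
grip_width: 0.591
finger_force: 50.0
```

>>> carry_out --pt "0 0 0.002 0 0 0 1" --pt "0 0 0.002 0 0 0 1" --pt "0 0 0.001 0 0 0 1" --pt "0 0 0 0 0 0 1" --pt "0 0 0 0 0 0 1"

```text
t: 10.32
tool_pos: [503.5, -84.5, 179.5]
eef_rot: [0.397, 0.918, -0.0, 0.001]
force: [-4.1, 0.8, 10.4]
grip_width: 0.592
finger_force: 50.0
```

>>> carry_out --pt "0 0 0.001 0 0 0 1" --pt "0 0 0.001 0 0 0 1" --pt "0 0 0 0 0 0 1" --pt "0 0 0 0 0 0 1" --pt "0 0 0 0 0 0 1"

```text
t: 10.95
tool_pos: [503.6, -84.5, 178.7]
eef_rot: [0.397, 0.918, -0.0, 0.002]
force: [-4.7, 1.0, 13.1]
grip_width: 0.591
finger_force: 50.0
```

```bash
python3 - <<'E'
from plant import *
from h import *
s=get_state();p=s["tool_pos"];print(s["t"],p,s["force"],s["moment"],s["grip_width"],s["finger_force"])
c=read_camera("scene");cv2.imwrite("pics/s5.png",cv2.resize(c["image"][120:280,180:330,::-1],None,fx=4,fy=3.7,interpolation=cv2.INTER_CUBIC))
w=cloud(c).reshape(-1,3);m=np.hypot(*(w[:,:2]-[505,-86]).T)<24;m&=(w[:,2]>195)&(w[:,2]<220);print("top z",np.median(w[m,2]))
E
```

```text
10.95 [503.6058641  -84.5104679  178.72391019] [-4.65460059  1.0148724  13.11039391] [ 0.1478295   1.00739363 -0.01920458] 0.5914136073495994 50.00741200055927
top z 210.48740319386587
```

View pics/s5.png

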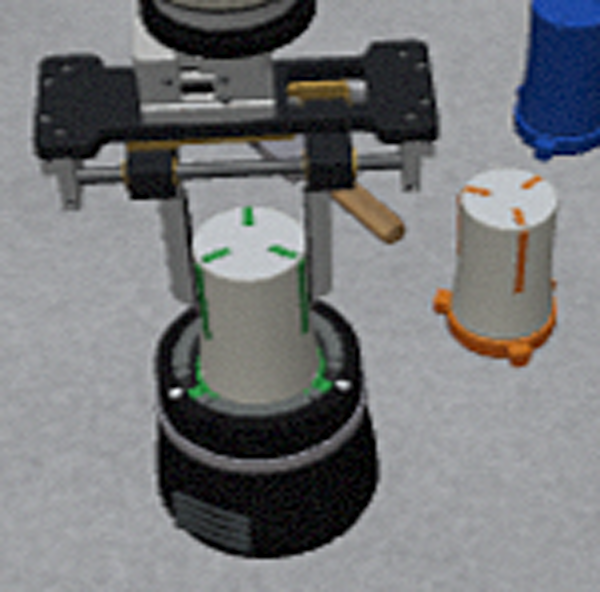

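The collar is down in the well with its lugs in the slots. The cup's top is at 210.5 mm, against 210 mm expected with the switch fully down, so I'll hand it in.

```bash
python3 -c "
from plant import *
print(finish_job())"
```

```text
the job is handed in; nothing more can be done
None
```

The green beaker is meshed in the blender's well, still gripped and pressed about 7.5–8 mm into the 8 mm switch travel. Nothing else was touched, and the job is handed in at about 11 s; the hand-in returned no verdict.

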